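# Free the second door of the accessory cabinet

### The arm

A 7-joint arm with a two-finger parallel gripper is mounted at the origin on the work surface. World frame = base frame: x ahead of the robot, y to its left, z up, the work surface at z = 0. Lengths are in m, angles in rad, forces in N, time in s.
With the tool pointing down it reaches from about 0.4 to 0.875 m from the base axis. Payload 19.3 kg.
Tool frame: the origin (TCP) lies on the centre line of the jaws, within the pads' length; the fingertips stand 14 mm ahead of it and the grasp point (between the pads) lies 5 mm behind it (bot.tip_extent is the distance from the TCP to the fingertips, in m); z points along the fingers, y is the line along which they close (so a half turn about z gives the same grasp; the last joint's range is limited). The gripper opens to 85 mm and grips with 20 to 120 N. Pads are 22 mm wide; open, the fingers measure 114 mm over their backs; the gripper's body (76 mm by 85 mm) begins 54 mm behind the grasp point. The pads swing forward as they close: fully open they stand 13 mm farther back than shut.
Start: joints at [1.089, 0.521, -0.036, 1.599, 0.021, 1.021, -0.113], TCP at [0.25, -0.573, 0.245] pointing down, gripper open.
Joint ranges: [-2.91, 2.91], [-0.3, 2.13], [-1.5, 1.42], [0.17, 2.43], [-1.26, 4.41], [0.16, 1.93], [-2.52, 2.52]. Speed limits (rad/s): [1.89, 1.89, 2.39, 2.39, 3.01, 3.01, 3.01].

### API

Orientations are given as [roll, pitch, yaw] about the fixed x, y, z axes, in that order (R = Rz(yaw) Ry(pitch) Rx(roll)).
In Python, from workcell import monitor, grab_frame, camera_model, bot gives the robot as it stands.
- The arm moves only by the tool move_arm, never from a script. Its argument "moves" is a list of rows, each a list of 4 numbers: the shift along the world's x, y, z in mm, then the turn about the world's z in rad. A call has 1 to 12 rows; each row is the pose to reach, as a shift and turn from the pose commanded when the call began; what a row does not reach only later rows make up. A row lasts 1/8 s, in which the tool goes at most 62.5 mm and 10.7 degrees, less where a joint would pass 70% of its speed; a pose out of reach is approached as far as the arm can. A call with a gripper value outside its range is refused whole. "gripper" is the opening, from 0 (shut) to 1 (fully open), set as the call begins (left out, the last holds). The fingers move at their own pace and stop on an object; "newtons" is the grip in N (left out, the last holds). Time passes only in rows, so rows that repeat a pose let the fingers close. It gives the time, the measured TCP pose, the force, the opening and the grip force at its end, in the units of the state.
- monitor.observe(): the state, without advancing time (a new reading comes with each control period).
- grab_frame(name): name is "side" or "top"; returns the picture (420x560x3 uint8, blue, green, red); there is no depth.
- camera_model(name): a dict with "vfov" (degrees; the focal length in pixels is half the picture's height over the tangent of half this angle, whatever the lens; pixels are square), "cx", "cy" (the principal point, pixels), "k1" (the pictures are not rectified: a ray, as slopes to the right and down, at radius r is drawn at 1 + k1 r^2 times it, then the intrinsics apply), "R" (3x3) and "t" (3): a world point X has camera coordinates R X + t. Camera axes: x right, y down, z forward; pixel columns grow to the right and rows downward; lengths in m; the calibration is good to about 2 mm. A picture is of the moment at which its call begins. camera_model takes no time and is no camera call.
- bot.job_done(): hands the job in; it is judged then, once.
The state is a dict: "clock": time; "qpos": joint angles; "qd": joint speeds; "joint_efforts": joint torques, N m; "position": TCP position; "tool_rot": TCP orientation; "force": force on the tool from outside, world axes, zero at the start; "moment": the same for the moment, N m; "grip_width": finger opening in m; "finger_force": force on a finger pad.
Only numpy, scipy, OpenCV 4.12 (cv2) and the standard library are available. Lean on these libraries where they do the work, as an engineer would, in place of code of your own. Each camera call takes 0.05 s, during which the arm holds its last target. There are 200 camera calls.

### The job

Make both doors of the white accessory cabinet on the microscope bench ready for use. First take the handle of the active door (the one with the raised strip covering the meeting edge) and open it wide; then press the thumb tab of the other door's flush bolt, which the strip was hiding, fully down so that the bolt is released. Leave the active door wide open and the other door shut.

Things in the scene. Friction and masses are not known exactly. Their poses are not given: they have to be found in the camera images.
- cabinet: White steel double-door cabinet, 280 wide, 180 deep, 200 mm high, fixed. Origin: on the bench, middle of the front plane (backs of the shut doors). Its x points into the cabinet, z up, y along the front: active door y -140 to 0 (farther from the robot), passive door y 0 to +140 mm. Front (-x) looks to the robot's right. Roof overhangs the front by 13 mm. Doors: x -30 to 0, z 13 to 182 mm.
- active_door (a joint): Active door's angle: 0 shut, grows as it opens outward, stop at 1.75 rad; may start up to 0.15 ajar. Vertical hinge at x 0, y -140 mm of the cabinet; opens counterclockwise seen from above. Friction 0.06 N m, no latch, stays where left. Its raised cover strip (y -14 to +62, out to x -54, top z 182 mm, closed on top) overlaps the passive door and hides the bolt tab.
- active_handle (a point): On the axis of the active door's handle, 5 mm below its top: vertical round steel bar, 10 mm diameter, z 95 to 177 mm, axis 40 mm off the door's face. Door shut: at (-70, -55, 172) mm in the cabinet's frame; turns with the door. Two stems join it to the door at z 95 and 125. The passive door has an equal bar at y +98, not to be used.
- flush_bolt (a joint): Travel of the passive door's flush bolt: 0 shot up behind the roof's keeper (holds that door shut), 0.020 m fully down (released, hard stop). Friction 4 N, damping 25 N s/m, no spring: stays where left. The passive door (nearer the robot, light hinge at x 0, y +140 mm of the cabinet, opens outward) carries it and is to be left shut.
- bolt_tab (a point): Where to press the bolt's flat steel thumb tab from above: on its upper face, at (-34, 28, 170) mm in the cabinet's frame while shot. Tab 28 mm wide (y), 8 thick, x -48 to -14. It stands out from a recessed strip of the passive door (y 0 to 64, face at x -16); the full-thickness door (face x -30) begins at y 64. Clear above once the active door is open.

How it is judged:
On the way, in this order (a step that is already met when the one before it is completed fails the run):
1. the active door is open by more than 60 degrees while the bolt is still shot (value of joint active_door above 1.05 rad and value of joint flush_bolt below 0.006 m), for 0.2 s.
2. the flush bolt is down by more than 15 mm (value of joint flush_bolt above 0.015 m), for 0.2 s.
At the end, for the whole second after the job is handed in: The active door stands still, open by more than 60 degrees (1.05 rad), the flush bolt is down by more than 15 mm of its 20 mm, and the passive door is shut to within 10 degrees (its bolt tab no more than 21 mm out from its shut place) (value of joint active_door above 1.05 rad and value of joint flush_bolt above 0.015 m and x of bolt_tab in the frame of cabinet above -0.055 m and velocity of joint active_door between -0.05 and 0.05 rad/s); the robot touches nothing.
It fails at once if the passive door is pulled open (by about 20 degrees or more) (x of bolt_tab in the frame of cabinet below -0.073 m).
It also fails if it takes over 45 s, if anything falls off the work surface, if the arm or the gripper's body presses on something with over 40 N, if the wrist force passes 120 N, or if a joint passes its speed limit or range.

## Working session

There is one attempt and no reset: what is moved stays moved. The work goes in short steps, Python scripts to look and compute and a tool call to move; the robot and the scene stay as the last step left them, time stands still between calls to the robot, and variables do not carry over. Pictures are saved under pics/ and viewed, at most 10 in all, crops included, and the job is handed in when it is done.

Besides the shell and the picture viewer there is one more tool, called after "Request:" by a JSON object that holds its "api" and its "payload", one argument or row to a line. move_arm: Moves the arm, as the interface text tells. Its arguments: {"type":"object","properties":{"moves":{"type":"array","items":{"type":"array","items":{"type":"number"}}},"gripper":{"type":"number"},"newtons":{"type":"number"}},"required":["moves"]}

```bash
mkdir -p pics; python3 - <<'E'
from workcell import monitor, grab_frame, camera_model, bot
import cv2
for n in("side","top"):
    cv2.imwrite(f"pics/{n}0.png",cv2.resize(grab_frame(n),(784,588),interpolation=cv2.INTER_CUBIC)); print(camera_model(n))
s=monitor.observe();print(s["clock"],s["position"],s["tool_rot"],s["grip_width"])
E
```

```text
{'vfov': 54.08544234556952, 'cx': 288.2034507377994, 'cy': 212.73912241871056, 'k1': -0.11674697925302503, 'R': array([[-0.99915728,  0.04074066, -0.00499217],
       [ 0.04020131,  0.9468066 , -0.3192822 ],
       [-0.00828114, -0.31921383, -0.94764653]]), 't': array([ 0.5343445 , -0.07886771,  0.78656279])}
{'vfov': 46.106097837190056, 'cx': 288.9701919318561, 'cy': 215.26167533978963, 'k1': -0.07989147705727105, 'R': array([[ 0.04145181, -0.99911367,  0.00732294],
       [-0.97135282, -0.0420144 , -0.23389848],
       [ 0.23399884,  0.00258235, -0.97223345]]), 't': array([0.05126265, 0.57963228, 0.62863497])}
0.1 [ 0.24999597 -0.57252727  0.24478688] [-3.14059465e+00  6.86919885e-05  4.11765999e-01] 0.08531710255574215
```

View pics/side0.png

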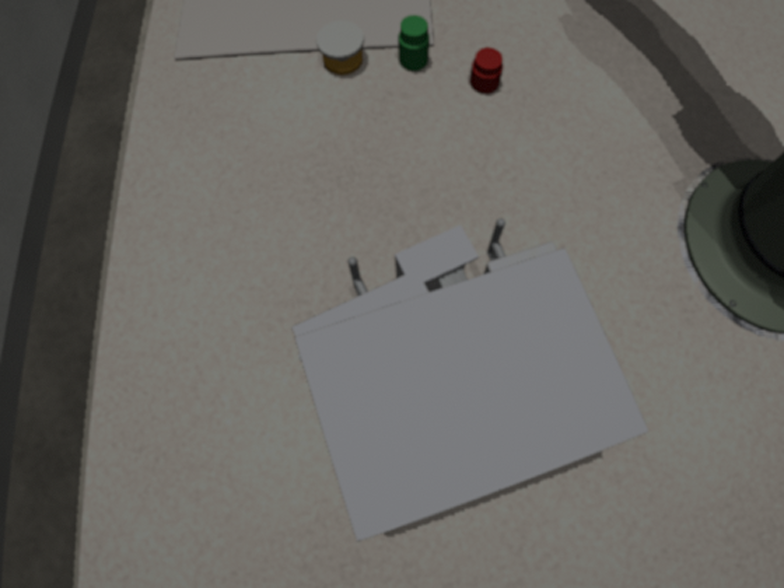

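View pics/top0.png

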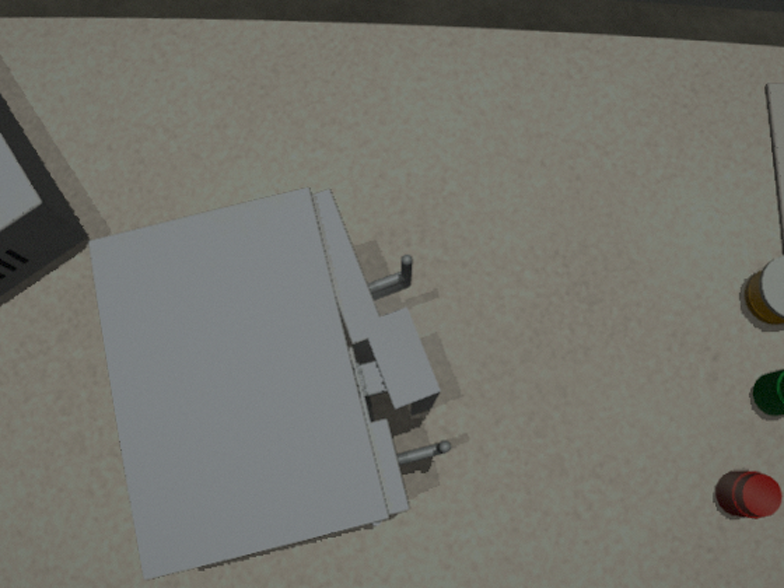

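Side view: roof corners are at about (296,333), (565,248), (645,430) and (360,538), with handle tops at (353,262) and (500,224). Top view: roof corners are at (92,241), (311,189), (388,519) and (145,578), with handle tops at (407,260) for the active door and (445,447) for the passive one. The active door is slightly ajar.

```bash
cat > h.py <<'E'
import numpy as np
from workcell import camera_model
def proj(n,X):
    c=camera_model(n); f=210/np.tan(np.radians(c["vfov"]/2))
    p=np.atleast_2d(X)@c["R"].T+c["t"]; s=p[:,:2]/p[:,2:]
    s=s*(1+c["k1"]*(s**2).sum(1,keepdims=True))
    return s*f+[c["cx"],c["cy"]]
def world(p,X):
    X=np.atleast_2d(X).astype(float); c,s=np.cos(p[2]),np.sin(p[2])
    return np.c_[X[:,0]*c-X[:,1]*s+p[0],X[:,0]*s+X[:,1]*c+p[1],X[:,2]]
def door(a,X):  # cabinet-frame point turned with active door (ccw? sign below)
    X=np.atleast_2d(X).astype(float); h=np.array([0,-.14,0]); d=X-h; c,s=np.cos(a),np.sin(a)
    return np.c_[d[:,0]*c-d[:,1]*s,d[:,0]*s+d[:,1]*c,d[:,2]]+h
E
cat > fit.py <<'E'
from h import *
from scipy.optimize import least_squares
P=[[-.013,-.14,.2],[-.013,.14,.2],[.18,.14,.2],[.18,-.14,.2],[-.07,.098,.177]]
H=[-.07,-.055,.177]
T=np.array([[311,189],[388,519],[145,578],[92,241],[445,447],[407,260]])/1.4
S=np.array([[296,333],[565,248],[645,430],[360,538],[500,224],[353,262]])/1.4
def r(p,full=False):
    X=np.r_[world(p,P),world(p,door(p[3],H))]
    e=np.r_[proj("top",X)-T,proj("side",X)-S]
    return e if full else e.ravel()
o=least_squares(r,[.5,-.3,1.6,.1],loss="soft_l1")
print(o.x,np.round(r(o.x,True),1).tolist())
print(world(o.x,P),world(o.x,door(o.x[3],H)))
p=o.x; np.save("p.npy",p)
print("hinge",world(p,[0,-.14,0]),"tab",world(p,[-.034,.028,.17]))
for a in np.arange(0,1.7,.15): print(round(a,2),np.round(world(p,door(a,H))[0]*1000))
E
python3 fit.py
```

```text
[0.50522897 0.13195981 1.85933904 0.10323235] [[-0.2, -2.5], [1.2, -0.3], [-1.8, 1.5], [-2.6, -1.7], [0.6, -0.1], [0.2, -0.1], [-1.0, 0.6], [0.8, -1.8], [3.4, 0.2], [-2.6, 1.1], [1.6, -3.6], [0.8, -3.0]]
[[0.64314053 0.15933501 0.2       ]
 [0.37471585 0.07965947 0.2       ]
 [0.31979664 0.26468077 0.2       ]
 [0.58822132 0.3443563  0.2       ]
 [0.43119921 0.0369672  0.177     ]] [[0.58760959 0.07464577 0.177     ]]
hinge [[0.63944131 0.17179758 0.        ]] tab [[0.48806138 0.09139783 0.17      ]]
0.0 [578.  81. 177.]
0.15 [592.  72. 177.]
0.3 [608.  66. 177.]
0.45 [624.  63. 177.]
0.6 [640.  62. 177.]
0.75 [657.  63. 177.]
0.9 [673.  67. 177.]
1.05 [688.  73. 177.]
1.2 [702.  81. 177.]
1.35 [715.  92. 177.]
1.5 [726. 104. 177.]
1.65 [735. 118. 177.]
```

```bash
python3 - <<'E'
from workcell import grab_frame
from h import *
import cv2
p=np.load("p.npy")
P=[[-.013,-.14,.2],[-.013,.14,.2],[.18,.14,.2],[.18,-.14,.2],[-.07,.098,.177]]
X=np.r_[world(p,P),world(p,door(p[3],[-.07,-.055,.177]))]
for n,(x0,y0,x1,y1) in dict(side=(200,140,470,340),top=(55,125,330,331)).items():
    im=grab_frame(n)[y0:y1,x0:x1]; k=2.9
    im=cv2.resize(im,None,fx=k,fy=k,interpolation=cv2.INTER_CUBIC); im=cv2.convertScaleAbs(im,alpha=1.5)
    for u,v in proj(n,X): cv2.circle(im,(int((u-x0+.5)*k),int((v-y0+.5)*k)),2,(0,0,255),-1)
    cv2.imwrite(f"pics/{n}1.png",im)
E
```

```text
(no output)
```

View pics/side1.png

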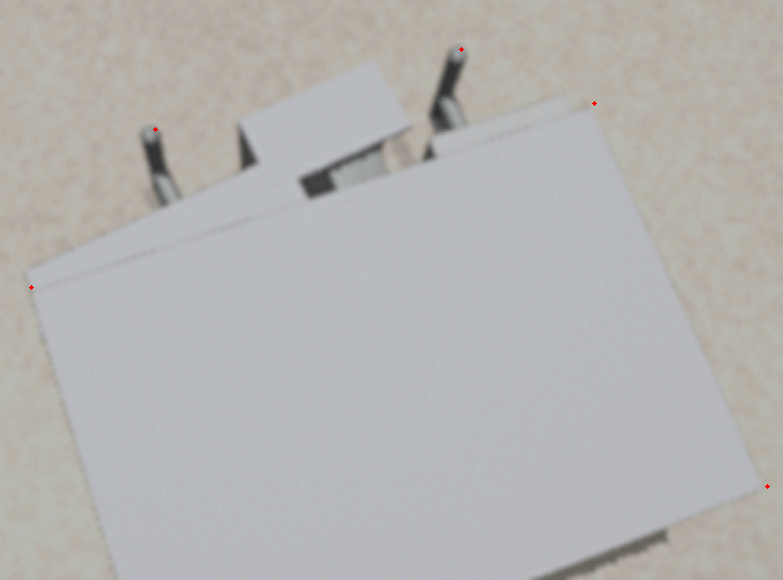

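View pics/top1.png

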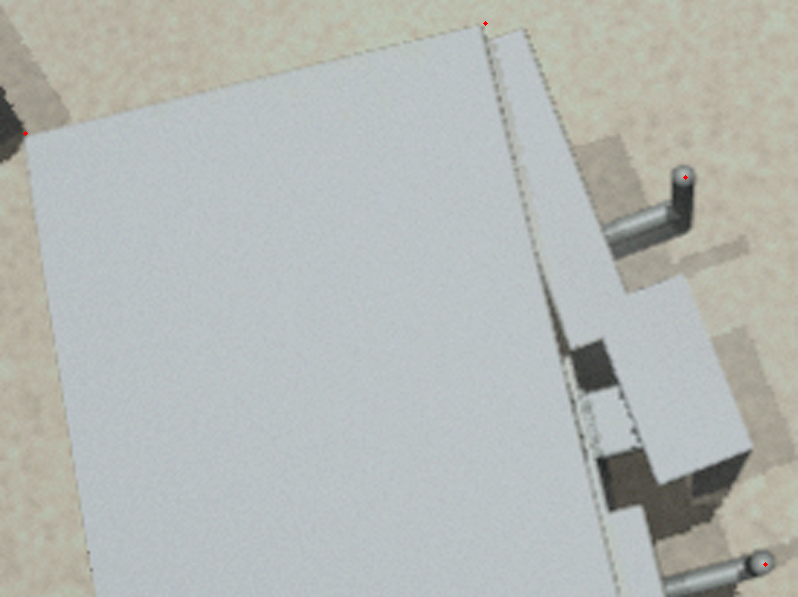

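The overlay agrees with the picture to about 2–3 mm. The side view shows the active handle top at (150,132) and the top view shows it at (684,177), which puts it near (589,75). The tool yaw is already in line with the door normal.

Request:
{"api": "move_arm", "payload": {
  "moves": [
    [25,48,0,0],
    [50,96,0,0],
    [75,144,0,0],
    [100,192,0,0],
    [125,240,0,0],
    [150,288,0,0],
    [175,336,0,0],
    [200,384,0,0],
    [225,432,0,0],
    [250,480,0,0],
    [275,528,0,0],
    [300,576,0,0]
  ],
  "gripper": 0.42
}}

```text
clock: 1.7
position: [0.5507, 0.0048, 0.2453]
tool_rot: [3.141, -0.0, 0.412]
force: [1.2, 0.3, 0.8]
grip_width: 0.0356
finger_force: 0.0
```

Request:
{"api": "move_arm", "payload": {
  "moves": [
    [20,35,0,0],
    [39,72,0,0],
    [39,72,0,0],
    [39,72,0,0]
  ]
}}

```text
clock: 2.2
position: [0.5889, 0.0747, 0.245]
tool_rot: [3.141, 0.001, 0.412]
force: [-0.2, -0.9, 0.1]
grip_width: 0.0362
finger_force: 0.0
```

```bash
python3 - <<'E'
from workcell import grab_frame,monitor
from h import *
import cv2
s=monitor.observe();print(s["clock"],s["position"],s["tool_rot"],s["grip_width"],s["qpos"],s["force"])
a=grab_frame("top")[140:350,150:430];b=grab_frame("side")[100:310,180:460]
cv2.imwrite("pics/2.png",cv2.convertScaleAbs(cv2.resize(np.hstack([a,b]),(800,300)),alpha=1.6))
E
```

```text
2.2 [0.58888479 0.07473397 0.24502066] [3.14135067e+00 7.57064030e-04 4.11648198e-01] 0.036199713221288496 [-0.04675965  0.48087417 -0.25421914  1.67663899  0.13887634  1.00246921
 -1.5075033 ] [-0.16074295 -0.94797499  0.14557322]
```

View pics/2.png

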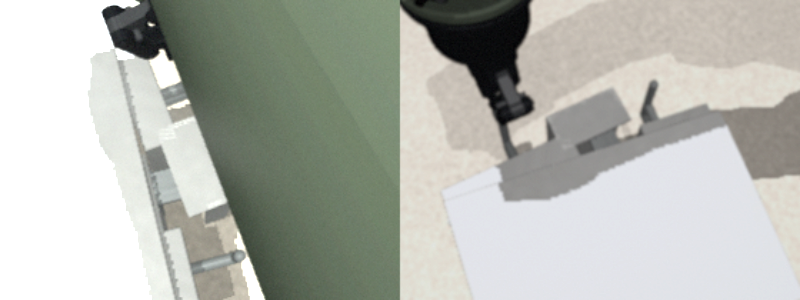

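The fingers are above the active bar: in the side half the tips are near (515,105) and the bar runs down from there at (508,140). I'll descend next.

Request:
{"api": "move_arm", "payload": {
  "moves": [
    [0,0,-15,0],
    [0,0,-30,0],
    [0,0,-42,0],
    [0,0,-52,0],
    [0,0,-60,0],
    [0,0,-68,0],
    [0,0,-76,0],
    [0,0,-83,0],
    [0,0,-83,0]
  ]
}}

```text
clock: 3.42
position: [0.5889, 0.0752, 0.1618]
tool_rot: [-3.141, 0.001, 0.412]
force: [-0.4, -0.3, -0.4]
grip_width: 0.0355
finger_force: 0.0
```

Request:
{"api": "move_arm", "payload": {
  "moves": [
    [0,0,0,0],
    [0,0,0,0],
    [0,0,0,0],
    [0,0,0,0],
    [0,0,0,0],
    [0,0,0,0]
  ],
  "gripper": 0,
  "newtons": 25
}}

```text
clock: 4.18
position: [0.5894, 0.0755, 0.1626]
tool_rot: [3.142, -0.001, 0.412]
force: [1.2, 2.3, 5.1]
grip_width: 0.009
finger_force: 24.7
```

Request:
{"api": "move_arm", "payload": {
  "moves": [
    [5,-2,0,0.02],
    [10,-4,0,0.05],
    [20,-8,0,0.1],
    [31,-11,0,0.15],
    [41,-12,0,0.2],
    [52,-12,0,0.25],
    [63,-12,0,0.3],
    [63,-12,0,0.3]
  ]
}}

```text
clock: 5.18
position: [0.6527, 0.0645, 0.1626]
tool_rot: [-3.141, -0.002, 0.713]
force: [-0.2, 6.5, 5.5]
grip_width: 0.0088
finger_force: 25.2
```

Request:
{"api": "move_arm", "payload": {
  "moves": [
    [5,1,0,0.03],
    [11,2,0,0.05],
    [21,5,0,0.1],
    [31,9,0,0.15],
    [41,14,0,0.2],
    [50,20,0,0.25],
    [59,26,0,0.3],
    [67,34,0,0.35],
    [67,34,0,0.35],
    [67,34,0,0.35]
  ]
}}

```text
clock: 6.42
position: [0.7188, 0.098, 0.1626]
tool_rot: [-3.141, -0.0, 1.063]
force: [-3.7, 2.7, 8.0]
grip_width: 0.0089
finger_force: 25.4
```

Request:
{"api": "move_arm", "payload": {
  "moves": [
    [0,0,0,0],
    [0,0,0,0],
    [0,0,0,0],
    [0,0,0,0]
  ],
  "gripper": 0.4
}}

```text
clock: 6.92
position: [0.7191, 0.0971, 0.1622]
tool_rot: [-3.142, 0.0, 1.062]
force: [0.4, 0.3, 0.4]
grip_width: 0.0341
finger_force: 0.0
```

Request:
{"api": "move_arm", "payload": {
  "moves": [
    [0,0,15,0],
    [0,0,35,0],
    [0,0,55,0],
    [0,0,75,0],
    [0,0,90,0],
    [0,0,90,0]
  ]
}}

```text
clock: 7.68
position: [0.7195, 0.0974, 0.2537]
tool_rot: [3.14, -0.001, 1.062]
force: [-0.0, -0.3, -0.3]
grip_width: 0.0343
finger_force: 0.0
```

```bash
python3 - <<'E'
from workcell import monitor
s=monitor.observe();print(s["qpos"])
E
```

```text
[ 0.00177574  0.70828666 -0.39575495  1.26770559  0.2710649   1.21547166
 -0.91045209]
```

Request:
{"api": "move_arm", "payload": {
  "moves": [
    [-20,-20,0,0.08],
    [-45,-45,0,0.16],
    [-75,-70,0,0.24],
    [-110,-95,0,0.32],
    [-145,-120,0,0.4],
    [-180,-145,0,0.5],
    [-210,-170,0,0.6],
    [-231,-190,0,0.7],
    [-231,-200,0,0.8],
    [-231,-200,0,0.8]
  ],
  "gripper": 0
}}

```text
clock: 8.93
position: [0.4878, -0.1034, 0.2519]
tool_rot: [-3.141, -0.0, 1.86]
force: [0.5, 0.6, 0.8]
grip_width: -0.0001
finger_force: 0.0
```

```bash
python3 - <<'E'
from workcell import grab_frame,monitor
from h import *
import cv2
s=monitor.observe();print(s["clock"],s["position"],s["tool_rot"],s["qpos"])
p=np.load("p.npy"); c=world(p,[[-.048,.014,.17],[-.048,.042,.17],[-.034,.028,.17],[-.016,.014,.17],[-.016,.042,.17],[-.07,.098,.177]])
out=[]
for n,(x0,y0) in dict(top=(210,140),side=(230,80)).items():
    k=3; im=cv2.resize(grab_frame(n)[y0:y0+190,x0:x0+130],None,fx=k,fy=k,interpolation=cv2.INTER_CUBIC)
    for u,v in proj(n,c): cv2.circle(im,(int((u-x0+.5)*k),int((v-y0+.5)*k)),2,(0,0,255),-1)
    out.append(cv2.convertScaleAbs(im,alpha=1.3))
cv2.imwrite("pics/3.png",np.hstack(out))
E
```

```text
8.925 [ 0.48775654 -0.10343135  0.25185513] [-3.14093026e+00 -4.06627073e-04  1.85983114e+00] [ 0.58037149  0.36704958 -0.62400163  1.89476187  0.25837936  0.96108834
  0.12735451]
```

View pics/3.png

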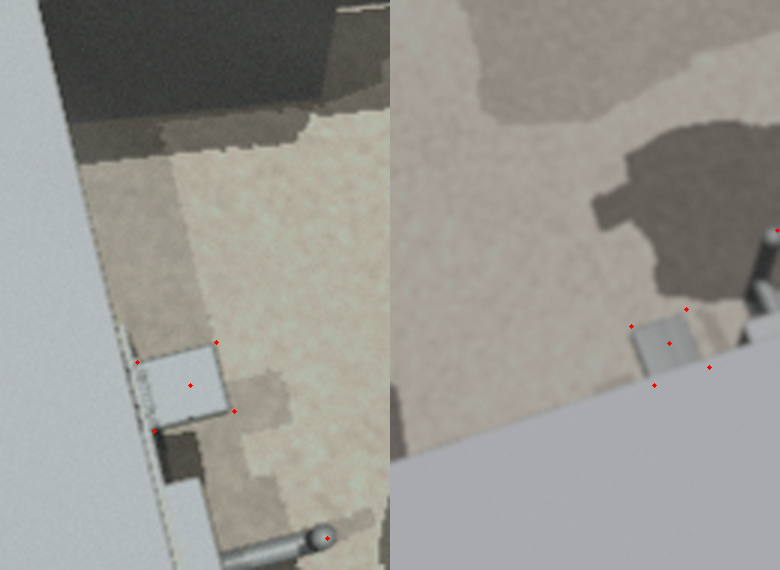

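The tab is clear. In the top half its outer corners are at (214,347) and (229,411), within about 2 mm of the prediction, so it sits near (487,92).

Request:
{"api": "move_arm", "payload": {
  "moves": [
    [0,30,0,0],
    [0,75,0,0],
    [0,120,0,0],
    [0,160,0,0],
    [0,194,0,0],
    [0,194,0,0],
    [0,194,-20,0],
    [0,194,-40,0],
    [0,194,-54,0],
    [0,194,-62,0],
    [0,194,-66,0],
    [0,194,-66,0]
  ]
}}

```text
clock: 10.52
position: [0.4882, 0.0912, 0.1864]
tool_rot: [3.141, 0.0, 1.862]
force: [-0.1, 1.1, -0.3]
grip_width: -0.0001
finger_force: 0.0
```

Request:
{"api": "move_arm", "payload": {
  "moves": [
    [0,0,-3,0],
    [0,0,-6,0],
    [0,0,-9,0],
    [0,0,-12,0],
    [0,0,-15,0],
    [0,0,-18,0],
    [0,0,-18,0]
  ]
}}

```text
clock: 11.4
position: [0.4877, 0.0912, 0.1679]
tool_rot: [-3.14, -0.0, 1.862]
force: [0.6, -0.2, 0.2]
grip_width: -0.0002
finger_force: 0.0
```

Request:
{"api": "move_arm", "payload": {
  "moves": [
    [0,0,-2,0],
    [0,0,-4,0],
    [0,0,-5,0],
    [0,0,-5,0]
  ]
}}

```text
clock: 11.9
position: [0.4878, 0.0912, 0.1638]
tool_rot: [-3.141, 0.001, 1.862]
force: [-8.0, -2.2, 22.0]
grip_width: -0.0001
finger_force: 10.7
```

Request:
{"api": "move_arm", "payload": {
  "moves": [
    [0,0,-1,0],
    [0,0,-2,0],
    [0,0,-2,0],
    [0,0,-2,0]
  ]
}}

```text
clock: 12.4
position: [0.4881, 0.0913, 0.1633]
tool_rot: [3.141, 0.002, 1.862]
force: [-18.5, -5.9, 59.2]
grip_width: -0.0003
finger_force: 29.6
```

Request:
{"api": "move_arm", "payload": {
  "moves": [
    [0,0,10,0],
    [0,0,30,0],
    [0,0,60,0],
    [0,0,90,0],
    [0,-40,90,0],
    [0,-90,90,0],
    [0,-140,90,0],
    [0,-190,90,0],
    [0,-190,90,0]
  ]
}}

```text
clock: 13.52
position: [0.4875, -0.1025, 0.2508]
tool_rot: [-3.14, 0.001, 1.856]
force: [0.4, 1.0, 0.7]
grip_width: 0.0
finger_force: 0.0
```

```bash
python3 - <<'E'
from workcell import grab_frame,monitor
from h import *
import cv2
p=np.load("p.npy"); c=world(p,[[-.048,.014,.15],[-.048,.042,.15],[-.034,.028,.15],[-.016,.014,.15],[-.016,.042,.15],[-.07,.098,.177]])
out=[]
for n,(x0,y0) in dict(top=(210,140),side=(230,80)).items():
    k=3; im=cv2.resize(grab_frame(n)[y0:y0+190,x0:x0+130],None,fx=k,fy=k,interpolation=cv2.INTER_CUBIC)
    for u,v in proj(n,c): cv2.circle(im,(int((u-x0+.5)*k),int((v-y0+.5)*k)),2,(0,0,255),-1)
    out.append(cv2.convertScaleAbs(im,alpha=1.3))
cv2.imwrite("pics/4.png",np.hstack(out)); cv2.imwrite("pics/5.png",grab_frame("top"))
E
```

```text
(no output)
```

View pics/4.png

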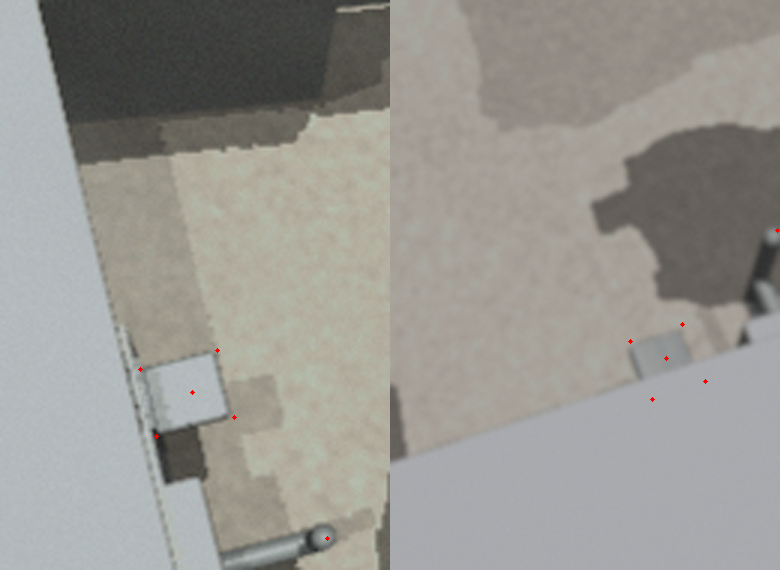

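View pics/5.png

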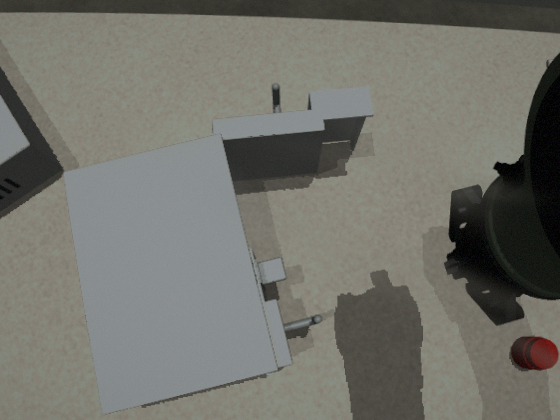

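The tab is visibly lower. I'll check by how much before handing in.

```bash
python3 - <<'E'
import cv2,numpy as np
a=cv2.imread("pics/3.png");b=cv2.imread("pics/4.png")
for x,y,w,h,n in((615,300,90,38,"side outer edge"),(180,325,65,105,"top outer edge"),(740,215,40,50,"side handle")):
    r=cv2.matchTemplate(b[y-30:y+h+30,x-30:x+w+30],a[y:y+h,x:min(x+w,780)],5)
    _,s,_,l=cv2.minMaxLoc(r);print(n,l[0]-30,l[1]-30,s)
E
```

```text
side outer edge -1 15 0.644225537776947
top outer edge 1 7 0.8234458565711975
side handle 0 0 0.9987161755561829
```

```bash
python3 -c "
from workcell import bot
print(bot.job_done())"
```

```text
the job is handed in; nothing more can be done
None
```

The job is handed in: the active door stands open about 1.4 rad, the flush bolt is pressed down to its stop (about 20 mm in the images), and the passive door is still shut; the hand-in call returned no verdict.

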